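# Feel the trolley's well, clear it and load a block from the sprung magazine

### The arm

A 7-joint arm with a two-finger parallel gripper is mounted at the origin on the work surface. World frame = base frame: x ahead of the robot, y to its left, z up, the work surface at z = 0. Lengths are in m, angles in rad, forces in N, time in s.
With the tool pointing down it reaches from about 0.425 to 0.95 m from the base axis. Payload 16.7 kg.
Tool frame: the origin (TCP) lies at the very end of the fingers, on their centre line; the grasp point (between the pads) lies 19 mm behind it; z points along the fingers, y is the direction in which the jaws open and shut (so a half turn about z gives the same grasp; the last joint's range is limited). The gripper opens to 94 mm and grips with 3 to 60 N. Pads are 16 mm wide; open, the fingers measure 119 mm over their backs; the gripper's body (75 mm by 177 mm) begins 78 mm behind the grasp point.
Start: joints at [1.101, 0.426, 0.074, 1.606, -0.034, 1.111, -0.067], TCP at [0.213, -0.641, 0.205] pointing down, gripper open.
Joint ranges: [-2.85, 2.85], [-0.5, 2.14], [-1.23, 1.37], [0.21, 2.46], [-1.02, 4.16], [0.16, 2.05], [-2.73, 2.73]. Speed limits (rad/s): [1.89, 1.89, 2.39, 2.39, 3.01, 3.01, 3.01].

### API

Orientations are given as a rotation vector (axis times angle).
In Python, from plant import status, viewer, manip gives the robot as it stands.
- The arm moves only by the tool step_arm, never from a script. Its argument "series" is a list of rows, each a list of 6 numbers: the shift along the tool's x, y, z in m, then the turn, a rotation vector about the tool's x, y, z in degrees. A call has 1 to 5 rows; each row shifts and turns the commanded pose from where the row before left it, along the tool's axes as they then stand; what a row does not reach is not made up. A row lasts 1/12 s, in which the tool goes at most 41.7 mm and 7.16 degrees, less where a joint would pass 70% of its speed; a pose out of reach is approached as far as the arm can. A call is refused whole if a number of a shift passes 0.0417 or a number of a turn 7.16, either way. A call with a gripper value outside its range is refused whole. "fingers" is the finger opening in m, from 0 to 0.094, set as the call begins (left out, the last holds). The fingers move at their own pace and stop on an object; "force" is the grip in N (left out, the last holds). Time passes only in rows, so rows that do not move let the fingers close. It gives the time, the measured TCP pose, the force and the opening at its end, in the units of the state.
- status.sense(): the state, without advancing time (a new reading comes with each control period).
- viewer.snapshot(name): name is "scene" or "top" or "wrist"; returns a dict with "color" (400x640x3 uint8, red, green, blue), "depth" (400x640 float32, m along the optical axis (not along the pixel's ray), 0 where there is no reading), "fx", "fy", "cx", "cy" (pixels), "R" (3x3) and "t" (3): a world point X has camera coordinates R X + t. Camera axes: x right, y down, z forward; pixel columns grow to the right and rows downward; lengths in m; the calibration is good to about 2 mm. The wrist camera is an equidistant fisheye: a pixel r from the principal point sees the ray r / f radians off the axis. A picture is of the moment at which its call begins.
- manip.sign_off(): hands the job in, once; it reports no verdict.
The state is a dict: "clock": time; "joints": joint angles; "qd": joint speeds; "joint_efforts": joint torques, N m; "eef_pos": TCP position; "eef_rot": TCP orientation; "wrist_force": force on the tool from outside, world axes, zero at the start; "torque": the same for the moment, N m; "opening": finger opening in m.
Only numpy, scipy, OpenCV 4.12 (cv2) and the standard library are available. Lean on these libraries where they do the work, as an engineer would, in place of code of your own. Each camera call takes 0.05 s, during which the arm holds its last target. There are 200 camera calls.

### The job

Load the trolley that carries the brass pointer with the top bronze block of the spring-loaded magazine. First reach into its well with empty fingertips and feel right down in the middle, onto the cork or whatever lies there; if a leftover round slug is in it, lift it out and lay it flat in the wooden tray without dropping it. Then draw the top block, lower it gently into the well until it is fully home and let go, leaving the other blocks in the magazine, the other trolley with anything in its well, and all the other things as they are.

Things in the scene. Friction and masses are not known exactly. Their poses are not given: they have to be found in the camera images.
- pointer_well (a point): The fixed red iron trolley, 198 x 100 mm over the wheels, with an open well 140 mm (x) x 66 mm (y) x 36 mm deep, walls 7 mm thick, rim 70 mm above the shelf. The point is the centre of the well's floor, 34 mm above the shelf; x along the trolley, z up. A flat brass arrow-shaped pointer sticks out at its +x end (to 145 mm from the point, 66 mm above the shelf). Blocks have 2.5 mm play each side.
- plain_well (a point): The other, plain fixed red iron trolley, 198 x 100 mm over the wheels, with an open well 140 mm (x) x 66 mm (y) x 36 mm deep, walls 7 mm thick, rim 70 mm above the shelf. The point is the centre of the well's floor, 34 mm above the shelf; x along the trolley, z up. No pointer: a small round dark buffer at its +x end.
- pointer_trolley_pad: The cork pad, 139 x 65 x 4 mm, that lines the floor of the well of the pointer trolley, fixed there. Its origin is on the shelf plane under the middle of the well (the cork's top is 34 mm above it).
- magazine_mouth (a point): Fixed upright magazine for the blocks, an open-topped aluminium shaft with outer size 152 x 78 mm on a foot 170 x 96 mm, inside 140 mm along x and 66 mm along y. The point is the centre of its mouth at the height of the rim, 116 mm above the shelf; x along its length, z up.
- platform (a joint): Lift of the sprung platform in the magazine under the stack, m, 0 with three blocks on it, growing upwards. The spring (about 196 N/m) carries the stack and lifts it by 30 mm, one block, when one is drawn off, so that the next comes to the mouth.
- block_a_center (a point): The top bronze block, hollow, open below, 0.6 kg: base 135 (x) x 61 (y) x 30 mm high, with a lug 26 (x) x 36 (y) x 20 mm high amid its top; 50 mm high in all. The point is its centre, 25 mm above its underside, 5 mm below the base's top. It starts with its base's top 4 mm above the magazine's rim; seated on the cork, its base's top lies 6 mm below the well's rim.
- block_b_center (a point): The second bronze block, hollow, open below, 0.6 kg: base 135 (x) x 61 (y) x 30 mm high, with a lug 26 (x) x 36 (y) x 20 mm high amid its top; 50 mm high in all. The point is its centre, 25 mm above its underside, 5 mm below the base's top. It lies under the top one, whose hollow covers its lug.
- block_c_center (a point): The lowest bronze block, hollow, open below, 0.6 kg: base 135 (x) x 61 (y) x 30 mm high, with a lug 26 (x) x 36 (y) x 20 mm high amid its top; 50 mm high in all. The point is its centre, 25 mm above its underside, 5 mm below the base's top. 
- leftover_center (a point): The leftover: a round bronze slug, disc 62 mm across and 14 mm thick with an upright round grip stem 26 mm across up to 32 mm in all, 0.3 to 0.6 kg. The point is its centre, 16 mm above its underside; z up. At the start it lies in the middle of the well of one of the two trolleys, either one, its stem just below the rim.
- tray: Shallow open wooden tray, fixed, 210 mm (x) x 110 mm (y) x 24 mm high, walls and floor 5 mm thick. Origin at the centre of its underside, x along its length.
- cylinder_glass: Tall clear graduated cylinder on a round white foot 76 mm across; tube 44 mm across, 250 mm high. A bystander standing loose; origin at the centre of its underside.
- mass_set: Stepped round bronze mass set with a knob, 72 mm across, 90 mm high. A bystander standing loose; origin at the centre of its underside.
- tuning_fork: Tuning fork (to 104 mm high) on a wooden sound box 70 x 130 x 45 mm (x, y, z). A bystander standing loose; origin at the centre of its underside.
- slotted_masses: Pile of dark round slotted masses, 60 mm across, with a thin rod, 94 mm high in all. A bystander standing loose; origin at the centre of its underside.
- block_a: The top block again, the same thing as block_a_center, but with the origin at the centre of its underside.
- leftover: The leftover again, the same thing as leftover_center, but with the origin at the centre of its underside.

How it is judged:
On the way, in this order (a step that is already met when the one before it is completed fails the run):
1. with the top block still in the magazine, the fingertips have felt down in the middle of the well of the pointer trolley, onto the cork or onto the leftover lying in it (horizontal distance between the grasp point and pointer_well below 0.03 m and z of block_a_center in the frame of magazine_mouth below 0.05 m and (contact force between the fingers and pointer_trolley_pad above 0.5 N or (contact force between the fingers and leftover above 0.5 N and horizontal distance between leftover_center and pointer_well below 0.03 m))), for 0.04 s.
2. the top block is out of the magazine, the next one has risen, and no leftover is in the pointer trolley's well (z of block_a_center in the frame of magazine_mouth above 0.05 m and value of joint platform above 0.02 m and horizontal distance between leftover_center and pointer_well above 0.08 m), for 0.05 s.
3. the block is seated fully home in the pointer trolley's well (x of block_a_center in the frame of pointer_well between -0.004 and 0.004 m and y of block_a_center in the frame of pointer_well between -0.004 and 0.004 m and z of block_a_center in the frame of pointer_well between 0.022 and 0.028 m and angle between the x axis of block_a_center and the x axis of pointer_well, either way round below 0.06 rad and angle between block_a_center's own z axis and vertical below 0.05 rad), for 0.2 s.
At the end, for the whole second after the job is handed in: The top block is home in the pointer well (4 mm, height 3 mm, level, in line); the leftover lies flat in the tray, or within 10 mm of its start if it began in the plain trolley; the other blocks are in the magazine, raised one step (20 to 42 mm); all at rest (all of step 3 and ((x of leftover_center in the frame of tray between -0.07 and 0.07 m and y of leftover_center in the frame of tray between -0.022 and 0.022 m and z of leftover_center in the frame of tray between 0.017 and 0.025 m and angle between leftover_center's own z axis and vertical below 0.08 rad) or (horizontal distance between leftover_center and plain_well below 0.012 m and distance of leftover_center from where it was at the start of the episode below 0.01 m)) and x of block_b_center in the frame of magazine_mouth between -0.006 and 0.006 m and y of block_b_center in the frame of magazine_mouth between -0.006 and 0.006 m and x of block_c_center in the frame of magazine_mouth between -0.006 and 0.006 m and y of block_c_center in the frame of magazine_mouth between -0.006 and 0.006 m and value of joint platform between 0.02 and 0.042 m and linear speed of each of block_a, leftover below 0.02 m/s); the robot touches nothing.
It fails at once if the slug is shifted or lifted out of the plain trolley's well, or put into it (horizontal distance between leftover_center and plain_well below 0.05 m and distance of leftover_center from where it was at the start of the episode above 0.012 m and z of leftover_center in the frame of plain_well below 0.05 m).
It fails at once if a second block is drawn from the magazine (z of any of block_b_center, block_c_center in the frame of magazine_mouth above 0.03 m).
It fails at once if the block is dropped into the trolley (faster than 0.6 m/s just above or in the well) (horizontal distance between block_a_center and pointer_well below 0.03 m and z of block_a_center in the frame of pointer_well below 0.09 m and linear speed of block_a above 0.6 m/s).
It fails at once if the leftover is dropped into the tray (faster than 0.6 m/s just above it) (horizontal distance between leftover_center and tray below 0.08 m and z of leftover_center in the frame of tray below 0.07 m and linear speed of leftover above 0.6 m/s).
It fails at once if a bystander is shifted by more than 20 mm or tipped (distance of any of cylinder_glass, mass_set, tuning_fork, slotted_masses from where it was at the start of the episode above 0.02 m or angle between any of cylinder_glass, mass_set, tuning_fork, slotted_masses's own z axis and vertical above 0.3 rad).
It also fails if it takes over 72 s, if anything falls off the work surface, if the arm or the gripper's body presses on something with over 40 N, if the wrist force passes 120 N, or if a joint passes its speed limit or range.

## Working session

There is one attempt and no reset: what is moved stays moved. The work goes in short steps, Python scripts to look and compute and a tool call to move; the robot and the scene stay as the last step left them, time stands still between calls to the robot, and variables do not carry over. Pictures are saved under pics/ and viewed, about 8 in all and at most 12, crops included, and the job is handed in when it is done.

Besides the shell and the picture viewer there is one more tool, called after ">>>" by a JSON object that holds its "api" and its "payload", one argument or row to a line. step_arm: Moves the arm, as the interface text tells. Its arguments: {"type":"object","properties":{"series":{"type":"array"},"fingers":{"type":"number"},"force":{"type":"number"}},"required":["series"]}

```bash
ls; mkdir -p pics; cat > h.py <<'E'
import numpy as np,cv2
from plant import status,viewer,manip
def snap(n,save=None):
    s=viewer.snapshot(n); 
    if save: cv2.imwrite('pics/'+save,s['color'][...,::-1])
    return s
def world(s,u,v,z=None,d=None):
    R,t=np.array(s['R']),np.array(s['t']); 
    x=np.array([(u-s['cx'])/s['fx'],(v-s['cy'])/s['fy'],1.]); c=-R.T@t; r=R.T@x
    return c+r*(d if z is None else (z-c[2])/r[2])
def cloud(s):
    v,u=np.mgrid[:400,:640]; d=s['depth']
    x=np.stack([(u-s['cx'])/s['fx']*d,(v-s['cy'])/s['fy']*d,d],-1)
    return (x-np.array(s['t']))@np.array(s['R'])
E
python3 - <<'E'
from h import *
a=snap('top');b=snap('scene')
print(a['R'],a['t'],a['fx'],a['cx'],a['cy']);print(b['R'],b['t'],b['fx'])
cv2.imwrite('pics/top.png',a['color'][...,::-1]);cv2.imwrite('pics/scene.png',b['color'][...,::-1])
print(status.sense())
import pickle;pickle.dump((a,b),open('first.pkl','wb'))
E
```

```text
pics
[[ 0.0450263  -0.9989656   0.00635386]
 [-0.97551388 -0.04533812 -0.21521414]
 [ 0.21527959  0.00349202 -0.97654621]] [-0.01223709  0.54903108  1.16353699] 437.08924007818575 318.78034371698345 201.88924672774246
[[ 0.67260914  0.73996282 -0.007209  ]
 [ 0.54067592 -0.49806667 -0.67793742]
 [-0.50523905  0.45208917 -0.73508427]] [-0.34870278 -0.23377832  1.21771071] 367.94822327351346
{'clock': 0.1, 'joints': array([ 1.1005147 ,  0.42667309,  0.07385241,  1.60657567, -0.03410177,
        1.11080929, -0.06711371]), 'qd': array([ 0.00076201, -0.0001168 ,  0.00015014, -0.0019905 , -0.00071725,
       -0.00014417,  0.0001075 ]), 'joint_efforts': array([ 1.04952394e-02, -9.37462664e+01,  3.67805891e+00, -4.55034935e+01,
       -4.85126150e-02,  1.68012176e-02,  2.50888002e-05]), 'eef_pos': array([ 0.2126722 , -0.64017697,  0.20482879]), 'eef_rot': array([-3.10012242e+00, -5.01465178e-01,  4.31190308e-04]), 'wrist_force': array([-0.05540328, -0.71221158, -0.1634471 ]), 'torque': array([-0.00226237,  0.07819139, -0.02978785]), 'opening': 0.09392647993887414}
```

View pics/top.png

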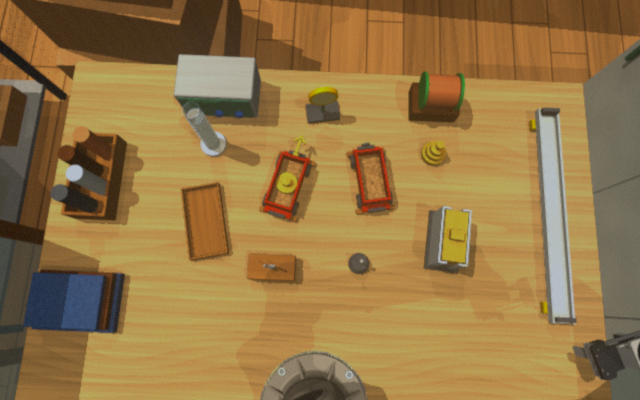

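View pics/scene.png

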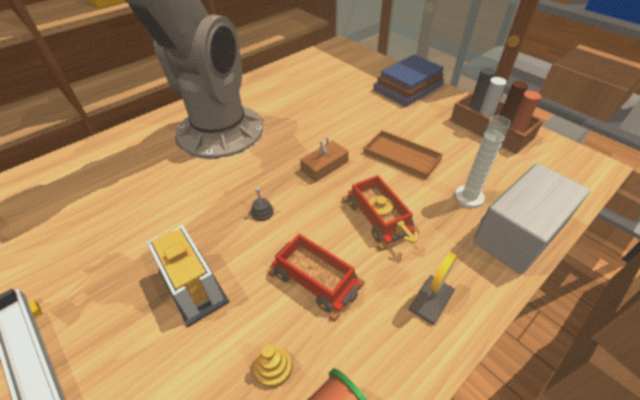

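The leftover (287,183) is in the pointer trolley (288,185; pointer at 300,147). Plain trolley is at (371,178) and looks empty, the magazine at (455,237), and the tray at (205,222).

```bash
python3 - <<'E'
from h import *
import pickle
a,b=pickle.load(open('first.pkl','rb'))
def fit(P,m,name):
    p=(P[m][:,:2]*1000).astype(np.float32)
    if len(p)<8: print(name,len(p));return
    r=cv2.minAreaRect(p); print(name,len(p),np.round(r[0],1),np.round(r[1],1),round(r[2],1),'zmed',np.round(np.median(P[m][:,2]),4),'mean',np.round(p.mean(0),1))
for nm,s,box in (('top',a,dict(pt=(255,140,320,222),pl=(345,138,400,215),mag=(420,200,478,275),tray=(178,180,232,265))),
            ('scene',b,dict(pt=(340,170,420,245),pl=(265,230,365,310),mag=(145,225,230,320),tray=(360,130,445,178)))):
    P=cloud(s); h=cv2.cvtColor(s['color'],cv2.COLOR_RGB2HSV); H,S,V=h[...,0],h[...,1],h[...,2]
    v,u=np.mgrid[:400,:640]; z=P[...,2]
    print(nm,'table z',np.median(z[300:340,200:300]) if nm=='top' else '')
    red=((H<6)|(H>174))&(S>150); yel=(H>18)&(H<32)&(S>150)
    for k,(x0,y0,x1,y1) in box.items():
        B=(u>=x0)&(u<x1)&(v>=y0)&(v<y1)&(s['depth']>0)
        if k in('pt','pl'):
            fit(P,B&red&(z>.062)&(z<.078),k+' rim')
            if k=='pt': fit(P,B&yel&(z>.055)&(z<.075),'yellow'); 
        elif k=='mag':
            fit(P,B&(z>.108)&(z<.126),'mag rim+base'); fit(P,B&(z>.132)&(z<.15),'lug'); fit(P,B&(z>.112)&(z<.126)&yel,'base')
        else: fit(P,B&(z>.017)&(z<.032),'tray rim')
    # rays
    if nm=='top':
        for k,(x0,y0,x1,y1),zz in (('pt',box['pt'],.07),('pl',box['pl'],.07)):
            B=((u>=x0)&(u<x1)&(v>=y0)&(v<y1)&red).astype(np.uint8)
            c=max(cv2.findContours(B,0,2)[0],key=cv2.contourArea); (cu,cv_),wh,an=cv2.minAreaRect(c)
            print(k,'px',cu,cv_,wh,world(s,cu,cv_,zz))
E
```

```text
top table z -0.0007889988804888487
pt rim 25 [608.7 108.7] [ 76.7 150.5] 75.2 zmed 0.0682 mean [649.5 110.8]
yellow 144 [663.1  95.1] [ 32.6 141.6] 72.5 zmed 0.0653 mean [659.6  93.2]
pl rim 37 [ 634.7 -134.6] [151.5  78.5] 9.4 zmed 0.0696 mean [ 654.9 -139.1]
mag rim+base 1482 [ 463.8 -347.7] [ 80.3 152. ] 84.0 zmed 0.1183 mean [ 462.3 -345.6]
lug 146 [ 463.7 -347.9] [37.7 26.3] 85.7 zmed 0.139 mean [ 463.3 -346.9]
base 1013 [ 463.4 -347.5] [ 61.6 135.1] 84.1 zmed 0.1194 mean [ 461.3 -346.3]
tray rim 452 [490.4 340.3] [210.9 111.1] 12.8 zmed 0.0222 mean [487.6 340.7]
pt px 287.0 153.50001525878906 (2.1213202476501465, 0.7071067094802856) [0.68330847 0.10944061 0.07      ]
pl px 365.75 208.75 (0.7071067094802856, 1.4142134189605713) [ 0.53338477 -0.11788101  0.07      ]
scene table z 
pt rim 238 [608.2 104. ] [ 76.4 150.9] 75.2 zmed 0.0704 mean [618.4  98.7]
yellow 173 [669.5  91.6] [ 31.1 151.9] 72.8 zmed 0.0665 mean [670.1  87.8]
pl rim 579 [ 635.3 -138. ] [153.9  77. ] 10.8 zmed 0.0699 mean [ 637.8 -143.6]
mag rim+base 2082 [ 463.3 -348.9] [ 77.9 154.2] 84.0 zmed 0.1202 mean [ 474.1 -351.1]
lug 244 [ 463.5 -349.1] [35.9 27.3] 84.3 zmed 0.1403 mean [ 466.  -349.6]
base 1196 [ 465.2 -350.1] [ 57.8 134. ] 83.7 zmed 0.1209 mean [ 474.5 -351.9]
tray rim 513 [491.4 338.7] [210.1 114.3] 12.6 zmed 0.0233 mean [494.1 337. ]
```

>>> {"api": "step_arm", "payload": {
  "series": [
    [0.024,-0.023,-0.005,0,0,0],
    [0.024,-0.023,-0.005,0,0,0],
    [0.024,-0.023,-0.005,0,0,0],
    [0.024,-0.023,-0.005,0,0,0],
    [0.024,-0.023,-0.005,0,0,0]
  ]
}}

```text
clock: 0.52
eef_pos: [0.2908, -0.4919, 0.2304]
eef_rot: [-3.101, -0.501, 0.0]
wrist_force: [1.7, -0.1, 0.1]
opening: 0.0943
```

>>> {"api": "step_arm", "payload": {
  "series": [
    [0.024,-0.023,0,0,0,0],
    [0.024,-0.023,0,0,0,0],
    [0.024,-0.023,0,0,0,0],
    [0.024,-0.023,0,0,0,0],
    [0.024,-0.023,0,0,0,0]
  ]
}}

```text
clock: 0.93
eef_pos: [0.3684, -0.345, 0.2304]
eef_rot: [-3.101, -0.502, 0.0]
wrist_force: [1.0, -0.7, 0.6]
opening: 0.094
```

>>> {"api": "step_arm", "payload": {
  "series": [
    [0.024,-0.023,0,0,0,0],
    [0.024,-0.023,0,0,0,0],
    [0.024,-0.023,0,0,0,0],
    [0.024,-0.023,0,0,0,0],
    [0.024,-0.023,0,0,0,0]
  ]
}}

```text
clock: 1.35
eef_pos: [0.446, -0.1981, 0.2305]
eef_rot: [-3.101, -0.502, 0.0]
wrist_force: [1.2, -0.4, -0.3]
opening: 0.0944
```

>>> {"api": "step_arm", "payload": {
  "series": [
    [0.024,-0.023,0,0,0,0],
    [0.024,-0.023,0,0,0,0],
    [0.024,-0.023,0,0,0,0],
    [0.024,-0.023,0,0,0,0],
    [0.024,-0.023,0,0,0,0]
  ]
}}

```text
clock: 1.77
eef_pos: [0.5236, -0.0512, 0.2304]
eef_rot: [-3.101, -0.501, 0.0]
wrist_force: [-0.3, 0.2, 0.3]
opening: 0.0941
```

>>> {"api": "step_arm", "payload": {
  "series": [
    [0.024,-0.023,0,0,0,0],
    [0.024,-0.023,0,0,0,0],
    [0.024,-0.023,0,0,0,0],
    [0.024,-0.023,0,0,0,0],
    [0,0,0,0,0,-7.1]
  ]
}}

```text
clock: 2.18
eef_pos: [0.5867, 0.0717, 0.2302]
eef_rot: [-3.062, -0.692, -0.001]
wrist_force: [-1.3, 0.1, -0.3]
opening: 0.0937
```

>>> {"api": "step_arm", "payload": {
  "series": [
    [0,0,0,0,0,-7.1],
    [0,0,0,0,0,-7.1],
    [0,0,0,0,0,-7.1],
    [0,0,0,0,0,-7.1],
    [0,0,0,0,0,-7.1]
  ]
}}

```text
clock: 2.6
eef_pos: [0.5852, 0.0649, 0.2302]
eef_rot: [-2.702, -1.602, 0.001]
wrist_force: [-0.2, 0.6, -0.3]
opening: 0.094
```

>>> {"api": "step_arm", "payload": {
  "series": [
    [0,0,0,0,0,-7.1],
    [0,0,0,0,0,-7.1],
    [0,0,0,0,0,0]
  ],
  "fingers": 0.05
}}

```text
clock: 2.85
eef_pos: [0.5852, 0.0648, 0.2301]
eef_rot: [-2.483, -1.924, 0.001]
wrist_force: [-0.2, -0.1, -0.3]
opening: 0.0773
```

```bash
python3 - <<'E'
from h import *
s=snap('wrist','w1.png');print(s['R'],s['t'],s['fx'],s['cx'],s['cy']);print(status.sense()['joints'],status.sense()['eef_pos'])
import pickle;pickle.dump(s,open('w1.pkl','wb'))
E
```

```text
[[ 0.96842808 -0.24929038 -0.00116377]
 [-0.24227678 -0.94226129  0.2311831 ]
 [-0.0587283  -0.22360225 -0.97290956]] [-0.55054015  0.1721893   0.46377017] 309.70691628693146 323.76104618799474 201.48145860039753
[ 0.25487943  0.31845075 -0.58517852  1.74661425  0.1915665   1.13445187
 -0.64945634] [0.58523126 0.06469002 0.23019742]
```

View pics/w1.png

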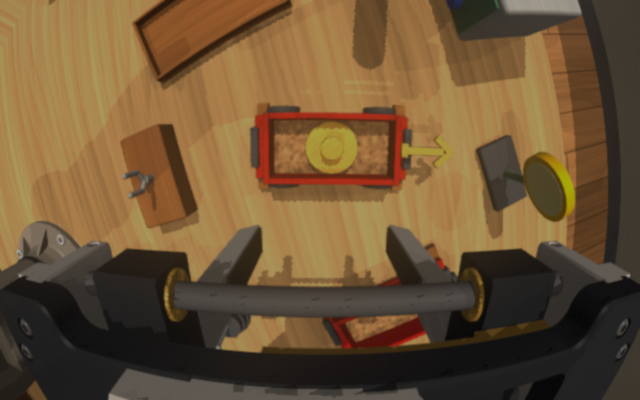

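The wrist view shows the slug (331,148) in the pointer trolley, and the pointer at (452,152).

```bash
cat >> h.py <<'E'
def fw(s,uv,z):
    uv=np.atleast_2d(np.float64(uv)); R,t=np.array(s['R']),np.array(s['t']); d=uv-[s['cx'],s['cy']]
    r=np.hypot(*d.T); th=r/s['fx']; x=np.c_[d/np.maximum(r,1e-9)[:,None]*np.sin(th)[:,None],np.cos(th)]
    c=-R.T@t; w=x@R; return c+w*((z-c[2])/w[:,2])[:,None]
def masks(s):
    h=cv2.cvtColor(s['color'],cv2.COLOR_RGB2HSV); H,S,V=h[...,0],h[...,1],h[...,2]
    return ((H<6)|(H>174))&(S>150),(H>18)&(H<34)&(S>130)
def rect(s,mask,z,box):
    m=np.zeros(mask.shape,np.uint8);x0,y0,x1,y1=box;m[y0:y1,x0:x1]=mask[y0:y1,x0:x1]
    c=max(cv2.findContours(m,0,1)[0],key=cv2.contourArea)
    r=cv2.minAreaRect((fw(s,c[:,0],z)[:,:2]*1000).astype(np.float32)); return np.round(r[0],1),np.round(r[1],1),round(r[2],1)
E
python3 - <<'E'
from h import *
import pickle
s=pickle.load(open('w1.pkl','rb'));red,yel=masks(s)
print('rim',rect(s,red,.070,(245,95,412,195)))
print('disc',rect(s,yel,.048,(300,118,362,178)))
h=cv2.cvtColor(s['color'],cv2.COLOR_RGB2HSV)
print(h[148,296:368:3].tolist())
z=np.array(s['depth']);print(z[148,331],z[148,280])
v,u=np.where((z>0)&(np.hypot(np.mgrid[:400,:640][1]-331,np.mgrid[:400,:640][0]-148)<14))
print(np.round(z[v,u][::30],4))
E
```

```text
rim (array([604.4, 106.8]), array([ 79.4, 166.7]), 74.9)
disc (array([604. , 103.6]), array([53.1, 61. ]), 75.7)
[[15, 153, 167], [15, 154, 162], [16, 150, 170], [21, 162, 159], [25, 168, 170], [24, 173, 170], [24, 171, 170], [24, 174, 170], [22, 176, 168], [24, 174, 170], [24, 170, 171], [25, 172, 169], [24, 171, 170], [24, 171, 170], [24, 173, 170], [24, 173, 168], [25, 170, 168], [25, 170, 169], [24, 170, 170], [25, 171, 170], [24, 170, 168], [16, 152, 168], [15, 154, 169], [15, 155, 163]]
0.3394747 0.36998338
[0.3516 0.3535 0.3536 0.3359 0.3358 0.3382 0.356  0.3549 0.34   0.3393
 0.3402 0.3392 0.3398 0.3396 0.3404 0.3571 0.3588 0.3413 0.3408 0.3602
 0.361 ]
```

>>> {"api": "step_arm", "payload": {
  "series": [
    [0.022,0.005,0,0,0,0],
    [0.022,0.005,0,0,0,0],
    [0,0,0.03,0,0,0],
    [0,0,0.03,0,0,0],
    [0,0,0,0,0,0]
  ],
  "fingers": 0.055
}}

```text
clock: 3.32
eef_pos: [0.6037, 0.1042, 0.1654]
eef_rot: [-2.491, -1.909, 0.01]
wrist_force: [-1.2, -0.9, -1.1]
opening: 0.0549
```

```bash
cat >> h.py <<'E'
def fcloud(s):
    v,u=np.mgrid[:400,:640]; d=np.stack([u-s['cx'],v-s['cy']],-1); r=np.hypot(d[...,0],d[...,1])+1e-9
    th=r/s['fx']; k=np.tan(np.minimum(th,1.4))/r
    x=np.stack([d[...,0]*k,d[...,1]*k,np.ones_like(r)],-1)*s['depth'][...,None]
    return (x-np.array(s['t']))@np.array(s['R'])
E
python3 - <<'E'
from h import *
s=snap('wrist','w2.png');red,yel=masks(s);P=fcloud(s);z=P[...,2];near=np.hypot(P[...,0]-.607,P[...,1]-.105)<.12
def f(m,n):
    p=(P[m][:,:2]*1000).astype(np.float32); r=cv2.minAreaRect(p); print(n,len(p),np.round(r[0],1),np.round(r[1],1),round(r[2],1),np.round(p.mean(0),1),np.round(np.median(z[m]),4))
f(near&red&(z>.065)&(z<.076),'rim')
f(near&yel&(z>.06)&(z<.072)&(np.hypot(P[...,0]-.607,P[...,1]-.105)<.03),'stem')
f(near&yel&(z>.042)&(z<.054)&(np.hypot(P[...,0]-.607,P[...,1]-.105)<.05),'disc')
st=status.sense();print(st['eef_pos'],st['eef_rot'],st['opening'])
E
```

```text
rim 2642 [605.  106.9] [ 78.7 154.2] 75.2 [606.7 113. ] 0.0713
stem 601 [605.  106.6] [24.7 24.2] 74.5 [605.3 107. ] 0.0673
disc 2090 [604.6 103.7] [53.7 60.4] 75.0 [605.  106.2] 0.0494
[0.60466137 0.10443758 0.16822494] [-2.49087218 -1.9105324   0.0068647 ] 0.05509969016980577
```

View pics/w2.png

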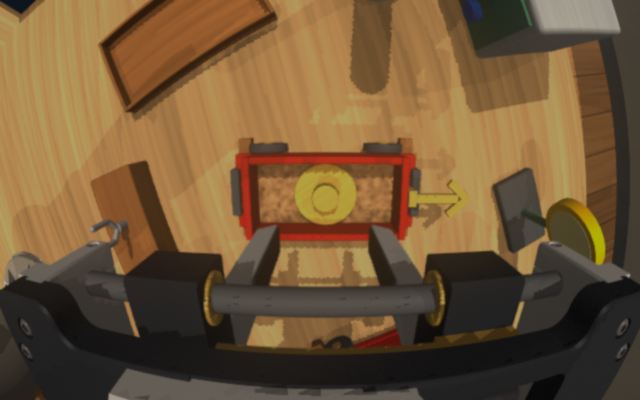

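The slug sits centred in the well (325,195). Jaws are aligned along the well, so I'm descending.

>>> {"api": "step_arm", "payload": {
  "series": [
    [0.002,0,0.03,0,0,0],
    [0,0,0.03,0,0,0],
    [0,0,0.025,0,0,0],
    [0,0,0.012,0,0,0],
    [0,0,0.006,0,0,0]
  ]
}}

```text
clock: 3.78
eef_pos: [0.6069, 0.1066, 0.0673]
eef_rot: [-2.491, -1.914, 0.001]
wrist_force: [0.6, 0.1, 0.4]
opening: 0.0549
```

>>> {"api": "step_arm", "payload": {
  "series": [
    [0,0,0.003,0,0,0],
    [0,0,0,0,0,0]
  ]
}}

```text
clock: 3.95
eef_pos: [0.6076, 0.1069, 0.0656]
eef_rot: [2.49, 1.915, 0.002]
wrist_force: [0.2, -0.1, 0.2]
opening: 0.0549
```

>>> {"api": "step_arm", "payload": {
  "series": [
    [0,-0.002,0.004,0,0,0],
    [0,0,0.004,0,0,0],
    [0,0,0.003,0,0,0],
    [0,0,0.002,0,0,0],
    [0,0,0,0,0,0]
  ]
}}

```text
clock: 4.37
eef_pos: [0.6048, 0.1073, 0.0512]
eef_rot: [-2.489, -1.916, 0.001]
wrist_force: [-0.1, -0.4, 0.6]
opening: 0.0545
```

>>> {"api": "step_arm", "payload": {
  "series": [
    [0,0,0.001,0,0,0],
    [0,0,0.001,0,0,0],
    [0,0,0.001,0,0,0],
    [0,0,0,0,0,0]
  ]
}}

```text
clock: 4.7
eef_pos: [0.6049, 0.1074, 0.0484]
eef_rot: [-2.489, -1.916, -0.0]
wrist_force: [0.1, -0.0, -0.3]
opening: 0.055
```

>>> {"api": "step_arm", "payload": {
  "series": [
    [0,0,0.0005,0,0,0],
    [0,0,0.0005,0,0,0],
    [0,0,0,0,0,0]
  ]
}}

```text
clock: 4.95
eef_pos: [0.605, 0.1074, 0.0483]
eef_rot: [2.489, 1.916, 0.0]
wrist_force: [-4.0, -1.4, 13.0]
opening: 0.055
```

>>> {"api": "step_arm", "payload": {
  "series": [
    [0,0,0.0005,0,0,0],
    [0,0,0.0005,0,0,0],
    [0,0,0,0,0,0]
  ]
}}

```text
clock: 5.2
eef_pos: [0.6051, 0.1074, 0.0481]
eef_rot: [2.489, 1.916, 0.0]
wrist_force: [-9.7, -3.9, 27.3]
opening: 0.055
```

Contact felt on the slug's disc (up to 27 N). I'm backing off a little, then gripping the stem.

>>> {"api": "step_arm", "payload": {
  "series": [
    [0,0,-0.002,0,0,0],
    [0,0,0,0,0,0]
  ]
}}

```text
clock: 5.37
eef_pos: [0.6052, 0.1074, 0.0491]
eef_rot: [2.489, 1.916, 0.001]
wrist_force: [-0.2, -0.4, -0.0]
opening: 0.0552
```

>>> {"api": "step_arm", "payload": {
  "series": [
    [0,0,0,0,0,0],
    [0,0,0,0,0,0],
    [0,0,0,0,0,0],
    [0,0,0,0,0,0],
    [0,0,0,0,0,0]
  ],
  "fingers": 0.01,
  "force": 30
}}

```text
clock: 5.78
eef_pos: [0.6049, 0.1073, 0.0484]
eef_rot: [-2.489, -1.916, 0.0]
wrist_force: [1.9, -0.4, 0.7]
opening: 0.0252
```

>>> {"api": "step_arm", "payload": {
  "series": [
    [0,0,-0.005,0,0,0],
    [0,0,-0.01,0,0,0],
    [0,0,-0.015,0,0,0],
    [0,0,-0.02,0,0,0],
    [0,0,0,0,0,0]
  ]
}}

```text
clock: 6.2
eef_pos: [0.6066, 0.108, 0.1024]
eef_rot: [2.488, 1.915, 0.006]
wrist_force: [1.4, 0.3, -3.6]
opening: 0.0252
```

>>> {"api": "step_arm", "payload": {
  "series": [
    [0,0,-0.03,0,0,0],
    [0,0,-0.03,0,0,0],
    [0.012,-0.011,-0.02,0,0,0],
    [0.024,-0.021,0,0,0,0],
    [0.024,-0.021,0,0,0,0]
  ]
}}

```text
clock: 6.62
eef_pos: [0.5694, 0.1788, 0.1798]
eef_rot: [2.491, 1.912, 0.003]
wrist_force: [0.4, 0.9, -4.1]
opening: 0.0253
```

>>> {"api": "step_arm", "payload": {
  "series": [
    [0.024,-0.021,0,0,0,0],
    [0.024,-0.021,0,0,0,0],
    [0.024,-0.021,0,0,0,0],
    [0.024,-0.021,0,0,0,0],
    [0.024,-0.021,0,0,0,0]
  ]
}}

```text
clock: 7.03
eef_pos: [0.4972, 0.3228, 0.1784]
eef_rot: [2.489, 1.916, -0.0]
wrist_force: [0.3, 0.5, -3.5]
opening: 0.0253
```

>>> {"api": "step_arm", "payload": {
  "series": [
    [0.012,-0.011,0,0,0,0],
    [0,0,0,0,0,0]
  ]
}}

```text
clock: 7.2
eef_pos: [0.4877, 0.3403, 0.1786]
eef_rot: [-2.483, -1.922, -0.001]
wrist_force: [-0.1, 0.0, -3.9]
opening: 0.0251
```

```bash
python3 - <<'E'
from h import *
s=snap('top','t2.png');w=snap('wrist')
cv2.imwrite('pics/t2w.png',np.vstack([cv2.resize(s['color'][100:300,120:420,::-1],(600,400)),cv2.resize(w['color'][...,::-1],(320,200)).__class__ and cv2.copyMakeBorder(cv2.resize(w['color'][...,::-1],(320,200)),0,0,0,280,0)]))
st=status.sense();print(st['eef_pos'],st['eef_rot'],st['wrist_force'],st['opening'])
E
```

```text
[0.49019953 0.33642138 0.17828115] [ 2.48793784e+00  1.91809273e+00 -6.01010304e-04] [ 0.74826239 -0.88133963 -3.28311263] 0.02532103674654862
```

View pics/t2w.png

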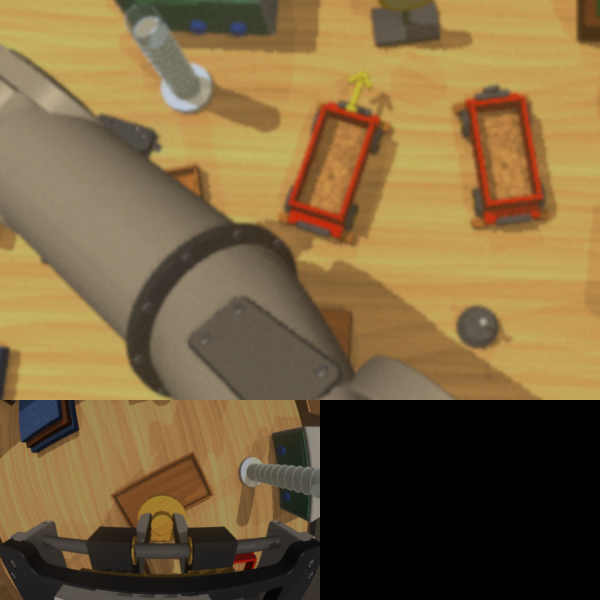

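>>> {"api": "step_arm", "payload": {
  "series": [
    [0,0,0.03,0,0,0],
    [0,0,0.03,0,0,0],
    [0,0,0.03,0,0,0],
    [0,0,0.025,0,0,0],
    [0,0,0.01,0,0,0]
  ]
}}

```text
clock: 7.72
eef_pos: [0.4901, 0.3334, 0.0501]
eef_rot: [2.491, 1.914, -0.007]
wrist_force: [-0.3, -0.8, -3.7]
opening: 0.0253
```

>>> {"api": "step_arm", "payload": {
  "series": [
    [0,0,0.01,0,0,0],
    [0,0,0.008,0,0,0],
    [0,0,0.004,0,0,0],
    [0,0,0.002,0,0,0],
    [0,0,0,0,0,0]
  ]
}}

```text
clock: 8.13
eef_pos: [0.491, 0.3363, 0.03]
eef_rot: [2.489, 1.916, 0.001]
wrist_force: [-0.1, -0.7, -3.4]
opening: 0.0252
```

```bash
python3 - <<'E'
from h import *
s=snap('wrist','w3.png');P=fcloud(s);red,yel=masks(s)
st=status.sense();print(st['eef_pos'],st['eef_rot'],st['wrist_force'],st['opening'])
E
```

```text
[0.49109763 0.33642345 0.03023451] [2.48940149e+00 1.91613778e+00 1.67325248e-03] [-0.4331175  -0.02336358 -3.09914561] 0.025569112894752638
```

View pics/w3.png

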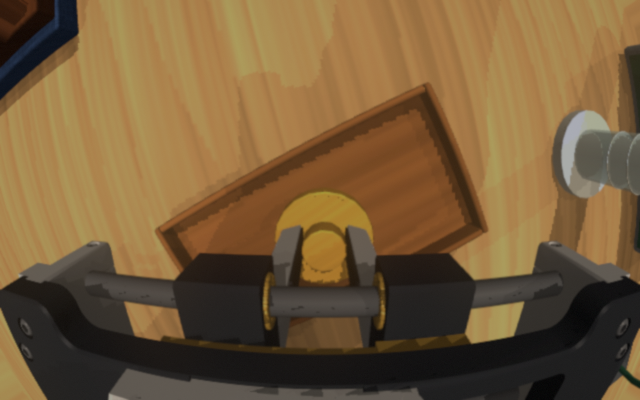

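The slug (323,235) is centred in the tray outline. Lowering to the floor.

>>> {"api": "step_arm", "payload": {
  "series": [
    [0,0,0.003,0,0,0],
    [0,0,0.003,0,0,0],
    [0,0,0.002,0,0,0],
    [0,0,0.001,0,0,0],
    [0,0,0,0,0,0]
  ]
}}

```text
clock: 8.6
eef_pos: [0.4906, 0.3361, 0.0203]
eef_rot: [-2.489, -1.916, 0.0]
wrist_force: [-0.1, -0.2, -4.1]
opening: 0.0254
```

>>> {"api": "step_arm", "payload": {
  "series": [
    [0,0,0.001,0,0,0],
    [0,0,0.0005,0,0,0],
    [0,0,0,0,0,0]
  ]
}}

```text
clock: 8.85
eef_pos: [0.4907, 0.3363, 0.0194]
eef_rot: [2.489, 1.916, 0.0]
wrist_force: [-1.4, -1.1, 3.5]
opening: 0.0254
```

>>> {"api": "step_arm", "payload": {
  "series": [
    [0,0,0,0,0,0],
    [0,0,0,0,0,0],
    [0,0,0,0,0,0],
    [0,0,0,0,0,0]
  ],
  "fingers": 0.055
}}

```text
clock: 9.18
eef_pos: [0.4911, 0.3365, 0.0194]
eef_rot: [2.49, 1.916, 0.002]
wrist_force: [1.2, -0.9, 4.5]
opening: 0.0484
```

>>> {"api": "step_arm", "payload": {
  "series": [
    [0,0,-0.01,0,0,0],
    [0,0,-0.02,0,0,0],
    [0,0,-0.04,0,0,0],
    [0,0,-0.04,0,0,0],
    [0,0,-0.04,0,0,0]
  ]
}}

```text
clock: 9.6
eef_pos: [0.4898, 0.3361, 0.1711]
eef_rot: [-2.488, -1.917, 0.001]
wrist_force: [1.7, 0.2, -0.7]
opening: 0.0548
```

>>> {"api": "step_arm", "payload": {
  "series": [
    [0,0,-0.04,0,0,0],
    [-0.017,0.004,-0.02,0,0,0],
    [-0.033,0.007,0,0,0,0],
    [-0.033,0.007,0,0,0,0],
    [-0.033,0.007,0,0,0,0]
  ]
}}

```text
clock: 10.02
eef_pos: [0.4845, 0.2166, 0.2299]
eef_rot: [2.488, 1.918, 0.001]
wrist_force: [2.3, -0.2, -0.1]
opening: 0.0552
```

>>> {"api": "step_arm", "payload": {
  "series": [
    [-0.033,0.007,0,0,0,0],
    [-0.033,0.007,0,0,0,0],
    [-0.033,0.007,0,0,0,0],
    [-0.033,0.007,0,0,0,0],
    [-0.033,0.007,0,0,0,0]
  ]
}}

```text
clock: 10.43
eef_pos: [0.4761, 0.0478, 0.2296]
eef_rot: [2.489, 1.917, 0.001]
wrist_force: [1.4, 0.2, 0.9]
opening: 0.0551
```

>>> {"api": "step_arm", "payload": {
  "series": [
    [-0.033,0.007,0,0,0,0],
    [-0.033,0.007,0,0,0,0],
    [-0.033,0.007,0,0,0,0],
    [-0.033,0.007,0,0,0,0],
    [-0.033,0.007,0,0,0,0]
  ]
}}

```text
clock: 10.85
eef_pos: [0.4678, -0.1206, 0.2297]
eef_rot: [2.489, 1.917, 0.001]
wrist_force: [0.9, -0.2, -0.2]
opening: 0.0546
```

>>> {"api": "step_arm", "payload": {
  "series": [
    [-0.033,0.007,0,0,0,0],
    [-0.033,0.007,0,0,0,0],
    [-0.033,0.007,0,0,0,0],
    [-0.033,0.007,0,0,0,0],
    [-0.033,0.007,0,0,0,0]
  ]
}}

```text
clock: 11.27
eef_pos: [0.4595, -0.289, 0.2296]
eef_rot: [2.489, 1.917, 0.001]
wrist_force: [0.9, -0.5, 0.6]
opening: 0.0547
```

>>> {"api": "step_arm", "payload": {
  "series": [
    [0,0,0,0,0,-4.2],
    [0,0,0,0,0,-4.2],
    [0,0,0,0,0,0]
  ]
}}

```text
clock: 11.52
eef_pos: [0.4598, -0.2878, 0.2293]
eef_rot: [-2.339, -2.097, -0.001]
wrist_force: [0.3, 0.6, -0.8]
opening: 0.0552
```

```bash
cat > m.py <<'E'
from h import *
def fit(P,m,name):
    p=(P[m][:,:2]*1000).astype(np.float32)
    if len(p)<8: print(name,len(p));return
    r=cv2.minAreaRect(p); print(name,len(p),np.round(r[0],1),np.round(r[1],1),round(r[2],1),'z',np.round(np.median(P[m][:,2]),4))
def near(P,x,y,r): return np.hypot(P[...,0]-x,P[...,1]-y)<r
E
python3 - <<'E'
from m import *
for n in('top','scene','wrist'):
    s=snap(n,'c_'+n+'.png');P=(fcloud if n=='wrist' else cloud)(s);red,yel=masks(s);z=P[...,2];print(n)
    if n!='wrist':
        fit(P,near(P,.607,.105,.12)&red&(z>.064)&(z<.076),'well rim')
        fit(P,near(P,.49,.337,.05)&yel&(z>.012)&(z<.026),'slug disc');fit(P,near(P,.49,.337,.05)&yel&(z>.030)&(z<.045),'slug stem')
    M=near(P,.463,-.348,.1)
    fit(P,M&(z>.132)&(z<.15)&yel,'lug');fit(P,M&yel&(z>.11)&(z<.128),'base')
st=status.sense();print(st['eef_pos'],st['eef_rot'],st['wrist_force'],st['opening'])
E
```

```text
top
well rim 51 [605.9 107.7] [ 77.9 154.2] 75.3 z 0.069
slug disc 294 [491.4 337.3] [59.5 59.9] 40.1 z 0.0184
slug stem 66 [492.4 337.5] [23.3 23.4] 87.2 z 0.036
lug 0
base 22 [ 450.2 -340.5] [ 36.9 110.6] 79.4 z 0.1188
scene
well rim 277 [608.  104.2] [ 76.3 150.8] 75.0 z 0.0698
slug disc 145 [494.6 333. ] [59.5 55. ] 38.5 z 0.02
slug stem 46 [493.1 337. ] [21.9 25.6] 11.0 z 0.0383
lug 106 [ 461.1 -348.4] [35.  20.9] 81.7 z 0.1409
base 1045 [ 464.5 -349.9] [ 59.3 134.8] 84.2 z 0.1209
wrist
lug 512 [ 461.9 -349.7] [35.8 23. ] 83.4 z 0.1412
base 3513 [ 470.2 -351.1] [ 62.1 125. ] 83.7 z 0.1214
[ 0.46003914 -0.28731215  0.22931332] [2.34446162e+00 2.09116186e+00 4.44997032e-04] [ 1.15905773 -0.49327857  0.09344974] 0.05543784204292884
```

>>> {"api": "step_arm", "payload": {
  "series": [
    [-0.03,0.005,0,0,0,0],
    [-0.03,0.005,0,0,0,0],
    [0,0,0.025,0,0,0],
    [0,0,0.02,0,0,0],
    [0,0,0,0,0,0]
  ]
}}

```text
clock: 12.08
eef_pos: [0.4617, -0.3474, 0.1807]
eef_rot: [-2.341, -2.088, 0.002]
wrist_force: [-1.1, -0.5, -1.0]
opening: 0.0552
```

>>> {"api": "step_arm", "payload": {
  "series": [
    [0,0,0,0,0,0],
    [0,0,0,0,0,0]
  ]
}}

```text
clock: 12.25
eef_pos: [0.4639, -0.3482, 0.1852]
eef_rot: [2.342, 2.093, 0.001]
wrist_force: [0.9, -0.6, -0.1]
opening: 0.0552
```

```bash
python3 - <<'E'
from m import *
st=status.sense();print(st['eef_pos'],st['eef_rot'],st['wrist_force'],st['opening'])
s=snap('wrist','w4.png');P=fcloud(s);red,yel=masks(s);z=P[...,2]
M=near(P,.463,-.348,.1)
fit(P,M&(z>.135)&(z<.15)&yel,'lug');fit(P,M&yel&(z>.11)&(z<.128),'base');fit(P,M&(z>.11)&(z<.128),'base+rim')
E
```

```text
[ 0.46389049 -0.34820358  0.18523622] [2.34171577e+00 2.09287247e+00 6.86846683e-04] [ 0.88489477 -0.58862293 -0.0558844 ] 0.05520247007223961
lug 1541 [ 462.7 -350.9] [37.  25.6] 84.0 z 0.1412
base 8553 [ 462.7 -351.8] [ 64.3 140.2] 84.2 z 0.1213
base+rim 11692 [ 462.7 -350.7] [ 79.3 152.5] 84.2 z 0.121
```

View pics/w4.png

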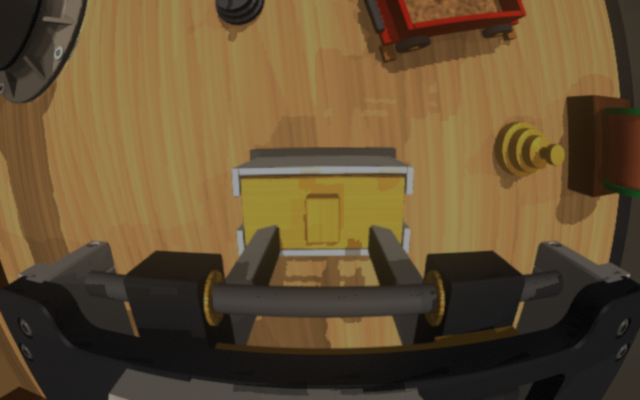

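Lug (323,218) is centred between the fingers. Descending and gripping.

>>> {"api": "step_arm", "payload": {
  "series": [
    [-0.001,0,0.02,0,0,0],
    [0,0,0.02,0,0,0],
    [0,0,0.012,0,0,0],
    [0,0,0.006,0,0,0],
    [0,0,0,0,0,0]
  ]
}}

```text
clock: 12.72
eef_pos: [0.4629, -0.3492, 0.1255]
eef_rot: [-2.341, -2.093, 0.0]
wrist_force: [0.3, -0.3, 0.3]
opening: 0.0549
```

>>> {"api": "step_arm", "payload": {
  "series": [
    [0,0,0.002,0,0,0],
    [0,0,0.001,0,0,0],
    [0,0,0,0,0,0],
    [0,0,0,0,0,0]
  ]
}}

```text
clock: 13.05
eef_pos: [0.4634, -0.3496, 0.1236]
eef_rot: [2.342, 2.093, 0.0]
wrist_force: [0.0, -0.8, -0.7]
opening: 0.0551
```

>>> {"api": "step_arm", "payload": {
  "series": [
    [0,0,0,0,0,0],
    [0,0,0,0,0,0],
    [0,0,0,0,0,0],
    [0,0,0,0,0,0],
    [0,0,0,0,0,0]
  ],
  "fingers": 0.01,
  "force": 40
}}

```text
clock: 13.47
eef_pos: [0.4631, -0.3495, 0.123]
eef_rot: [-2.342, -2.093, 0.0]
wrist_force: [-4.9, 1.4, 2.3]
opening: 0.0254
```

>>> {"api": "step_arm", "payload": {
  "series": [
    [0,-0.0005,-0.003,0,0,0],
    [0,0,-0.005,0,0,0],
    [0,0,-0.008,0,0,0],
    [0,0,-0.01,0,0,0],
    [0,0,-0.01,0,0,0]
  ]
}}

```text
clock: 13.88
eef_pos: [0.4623, -0.3493, 0.1599]
eef_rot: [-2.342, -2.093, 0.0]
wrist_force: [-0.4, 0.1, -5.0]
opening: 0.026
```

>>> {"api": "step_arm", "payload": {
  "series": [
    [0,0,-0.01,0,0,0],
    [0,0,-0.01,0,0,0],
    [0,0,-0.015,0,0,0],
    [0,0,-0.02,0,0,0],
    [0,0,-0.02,0,0,0]
  ]
}}

```text
clock: 14.3
eef_pos: [0.4623, -0.3492, 0.2353]
eef_rot: [-2.342, -2.093, 0.0]
wrist_force: [0.3, -0.7, -6.1]
opening: 0.0257
```

>>> {"api": "step_arm", "payload": {
  "series": [
    [0,0,-0.02,0,0,0],
    [0,0,0,0,0,0],
    [0,0,0,0,0,0]
  ]
}}

```text
clock: 14.55
eef_pos: [0.4629, -0.3497, 0.2548]
eef_rot: [2.341, 2.092, 0.001]
wrist_force: [0.7, -0.3, -6.0]
opening: 0.0255
```

```bash
python3 - <<'E'
from m import *
st=status.sense();print(st['eef_pos'],st['eef_rot'],st['wrist_force'],st['torque'],st['opening'])
s=snap('wrist','w5.png');P=fcloud(s);red,yel=masks(s);z=P[...,2];x,y=st['eef_pos'][:2]
M=near(P,x,y,.1)&yel;zt=st['eef_pos'][2]
fit(P,M&(abs(z-zt-.017)<.006),'lug');m=M&(abs(z-zt)<.008);fit(P,m,'base')
p=P[m];A=np.c_[p[:,:2]-[x,y],np.ones(len(p))];print('tilt fit',np.linalg.lstsq(A,p[:,2]-zt,rcond=None)[0])
c=snap('scene');cv2.imwrite('pics/mix.png',np.vstack([cv2.resize(s['color'][...,::-1],(480,300)),cv2.resize(c['color'][100:350,80:480,::-1],(480,300))]))
P=cloud(c);red,yel=masks(c);z=P[...,2];M=near(P,.463,-.348,.1)
fit(P,M&yel&(z>.112)&(z<.128),'next base');fit(P,M&yel&(z>.132)&(z<.148),'next lug')
E
```

```text
[ 0.46293954 -0.34965835  0.25483412] [2.34094804e+00 2.09215203e+00 5.70963195e-04] [ 0.65333037 -0.30560305 -6.04619764] [-0.02493088 -0.01821907 -0.01702039] 0.025450643816599033
lug 2156 [ 457.8 -349.8] [35.3 38.6] 86.2 z 0.2731
base 10105 [ 463.1 -349.9] [ 59.8 135.4] 83.9 z 0.2531
tilt fit [ 0.0001347  -0.0065316  -0.00166055]
next base 723 [ 487.5 -352.7] [58.  88.1] 83.9 z 0.1209
next lug 83 [ 468.8 -346.5] [29.  16.2] 81.5 z 0.1406
```

View pics/mix.png

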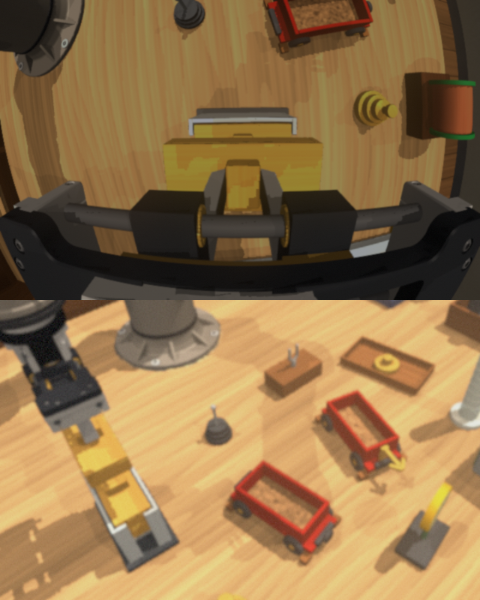

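Block A is held level, the next block has risen (base at z≈0.121), and the slug lies flat in the tray. Moving to just short of the pointer trolley for a look at the rim.

>>> {"api": "step_arm", "payload": {
  "series": [
    [0.015,0.003,0,0,0,0],
    [0.03,0.006,0,0,0,0],
    [0.03,0.006,0,0,0,0],
    [0.03,0.006,0,0,0,0],
    [0.03,0.006,0,0,0,0]
  ]
}}

```text
clock: 15.07
eef_pos: [0.5041, -0.2168, 0.2525]
eef_rot: [-2.341, -2.092, 0.001]
wrist_force: [0.8, -0.2, -5.4]
opening: 0.0253
```

>>> {"api": "step_arm", "payload": {
  "series": [
    [0.03,0.006,0,0,0,0],
    [0.03,0.006,0,0,0,0],
    [0.03,0.006,0,0,0,0],
    [0.03,0.006,0,0,0,0],
    [0.03,0.006,0,0,0,0]
  ]
}}

```text
clock: 15.48
eef_pos: [0.5507, -0.0711, 0.2526]
eef_rot: [-2.341, -2.093, 0.002]
wrist_force: [0.9, -0.5, -5.8]
opening: 0.0255
```

>>> {"api": "step_arm", "payload": {
  "series": [
    [0.03,0.006,0,0,0,0],
    [0.03,0.006,0,0,0,0],
    [0.03,0.006,0,0,0,0],
    [0.015,0.003,0,0,0,0],
    [0,0,0,0,0,4.3]
  ]
}}

```text
clock: 15.9
eef_pos: [0.5836, 0.0341, 0.2524]
eef_rot: [-2.41, -2.01, 0.0]
wrist_force: [-0.1, -0.4, -6.3]
opening: 0.0256
```

>>> {"api": "step_arm", "payload": {
  "series": [
    [0,0,0.02,0,0,4.3],
    [0,0,0.02,0,0,0],
    [0,0,0,0,0,0],
    [0,0,0,0,0,0],
    [0,0,0,0,0,0]
  ]
}}

```text
clock: 16.32
eef_pos: [0.5839, 0.0295, 0.2143]
eef_rot: [-2.492, -1.912, 0.0]
wrist_force: [0.6, 1.1, -4.8]
opening: 0.0258
```

```bash
python3 - <<'E'
from m import *
st=status.sense();print(st['eef_pos'],st['eef_rot'],st['wrist_force'],st['opening'])
s=snap('wrist','w6.png');P=fcloud(s);red,yel=masks(s);z=P[...,2];x,y=st['eef_pos'][:2];zt=st['eef_pos'][2]
m=near(P,x,y,.1)&yel&(abs(z-zt)<.008);fit(P,m,'base')
N=near(P,.606,.106,.11)
for a,b in((.064,.076),(.067,.075)): fit(P,N&red&(z>a)&(z<b),'rim')
fit(P,N&(z>.028)&(z<.042)&near(P,.606,.106,.085)&~red,'floor')
for n in('top','scene'):
    c=snap(n);P=cloud(c);red,yel=masks(c);z=P[...,2];print(n);N=near(P,.606,.106,.11)
    fit(P,N&red&(z>.066)&(z<.076),'rim')
    fit(P,near(P,x,y,.1)&yel&(abs(z-zt)<.008),'base')
E
```

```text
[0.58385952 0.02947205 0.21430859] [-2.49188396e+00 -1.91244424e+00  3.33111799e-05] [ 0.60208067  1.08218523 -4.79984293] 0.025847562150049807
base 10163 [584.   28.7] [ 60.6 135.4] 75.4 z 0.2126
rim 2441 [605.  106.4] [ 78.9 154.5] 75.1 z 0.0712
rim 2439 [605.  106.4] [ 78.9 154.5] 75.1 z 0.0712
floor 7386 [606.  105.4] [100.  144.4] 75.0 z 0.0354
top
rim 102 [605.5 108.4] [ 78.5 153.4] 75.4 z 0.0694
base 28 [528.1  67.1] [18.7  7.8] 73.0 z 0.2112
scene
rim 136 [630.5  97.9] [ 76.4 103.5] 75.1 z 0.0703
base 634 [585.4  27.7] [ 59.3 135.8] 75.2 z 0.2128
```

View pics/w6.png

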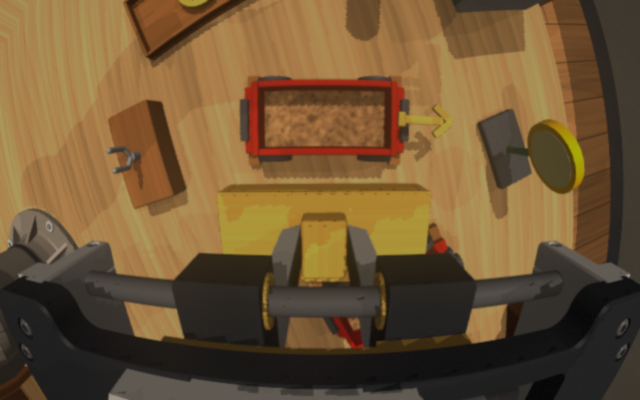

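>>> {"api": "step_arm", "payload": {
  "series": [
    [0.026,0.0005,0,0,0,0],
    [0.027,0.0005,0.01,0,0,0],
    [0.027,0.0005,0.03,0,0,0],
    [0,0,0.03,0,0,0],
    [0,0,0.02,0,0,0]
  ]
}}

```text
clock: 16.88
eef_pos: [0.6056, 0.1082, 0.1224]
eef_rot: [-2.489, -1.915, -0.0]
wrist_force: [0.1, -1.2, -7.4]
opening: 0.0257
```

>>> {"api": "step_arm", "payload": {
  "series": [
    [0,0,0,0,0,0],
    [0,0,0,0,0,0],
    [0,0,0,0,0,0],
    [0,0,0,0,0,0]
  ]
}}

```text
clock: 17.22
eef_pos: [0.6072, 0.1062, 0.1261]
eef_rot: [2.492, 1.91, 0.004]
wrist_force: [-0.4, -1.3, -5.3]
opening: 0.0258
```

```bash
python3 - <<'E'
from m import *
st=status.sense();print(st['eef_pos'],st['eef_rot'],st['wrist_force'],st['opening']);x,y=st['eef_pos'][:2];zt=st['eef_pos'][2]
for n in('wrist','top','scene'):
    c=snap(n,'p_'+n+'.png');P=(fcloud if n=='wrist' else cloud)(c);red,yel=masks(c);z=P[...,2];print(n);N=near(P,.606,.106,.11)
    fit(P,N&red&(z>.066)&(z<.076),'rim')
    fit(P,near(P,x,y,.1)&yel&(abs(z-zt)<.008),'base')
E
```

```text
[0.6071724  0.10621859 0.12610376] [2.4922757  1.91032637 0.00408779] [-0.44832349 -1.27672014 -5.28445205] 0.025802593610724567
wrist
rim 1501 [613.7 138.9] [ 15.1 152.9] 75.9 z 0.0713
base 10103 [607.1 105.4] [ 60.6 135.6] 75.2 z 0.1244
top
rim 33 [538.1 143.1] [50.  14.7] 59.2 z 0.0703
base 20 [549. 140.] [23.1  5. ] 71.4 z 0.1219
scene
rim 96 [607.8 102.2] [ 74.6 149.2] 76.0 z 0.0705
base 527 [608.  104.4] [ 60.2 135.4] 75.8 z 0.1237
```

View pics/p_scene.png

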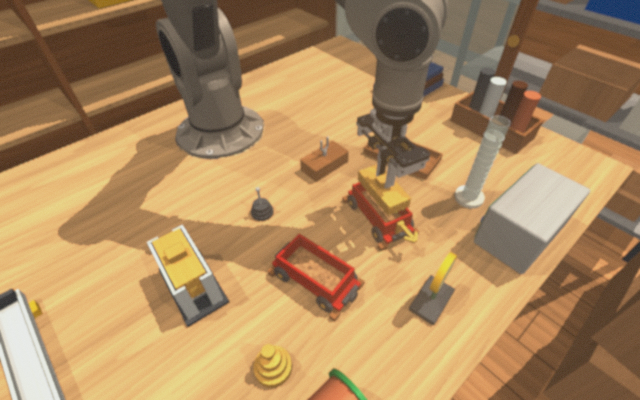

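The block is over the well (scene 383,190). The two cameras disagree by about 2 mm along x, so I'm splitting the difference and lowering slowly while watching force.

>>> {"api": "step_arm", "payload": {
  "series": [
    [0,-0.001,0.006,0,0,0],
    [0,0,0.006,0,0,0],
    [0,0,0.005,0,0,0],
    [0,0,0,0,0,0],
    [0,0,0,0,0,0]
  ]
}}

```text
clock: 17.78
eef_pos: [0.6046, 0.1065, 0.1064]
eef_rot: [-2.492, -1.912, 0.001]
wrist_force: [0.4, 0.9, -5.3]
opening: 0.0253
```

>>> {"api": "step_arm", "payload": {
  "series": [
    [0,0,0.002,0,0,0],
    [0,0,0.002,0,0,0],
    [0,0,0,0,0,0]
  ]
}}

```text
clock: 18.03
eef_pos: [0.6049, 0.1065, 0.1027]
eef_rot: [-2.493, -1.912, 0.0]
wrist_force: [-0.1, 1.3, -5.4]
opening: 0.0253
```

>>> {"api": "step_arm", "payload": {
  "series": [
    [0,0.0005,0.002,0,0,0],
    [0,0,0.002,0,0,0],
    [0,0,0.002,0,0,0],
    [0,0,0,0,0,0]
  ]
}}

```text
clock: 18.37
eef_pos: [0.6053, 0.1063, 0.0965]
eef_rot: [-2.493, -1.912, 0.001]
wrist_force: [1.2, -0.4, -6.2]
opening: 0.0258
```

>>> {"api": "step_arm", "payload": {
  "series": [
    [0,0,0.002,0,0,0],
    [0,0,0.002,0,0,0],
    [0,0,0.002,0,0,0],
    [0,0,0,0,0,0]
  ]
}}

```text
clock: 18.7
eef_pos: [0.6052, 0.1063, 0.0905]
eef_rot: [-2.493, -1.912, 0.001]
wrist_force: [-0.5, -1.0, -6.4]
opening: 0.0255
```

>>> {"api": "step_arm", "payload": {
  "series": [
    [0,0,0.004,0,0,0],
    [0,0,0.004,0,0,0],
    [0,0,0.004,0,0,0],
    [0,0,0.003,0,0,0],
    [0,0,0,0,0,0]
  ]
}}

```text
clock: 19.12
eef_pos: [0.605, 0.1063, 0.0751]
eef_rot: [-2.492, -1.912, 0.002]
wrist_force: [-0.2, 0.2, -5.9]
opening: 0.0253
```

>>> {"api": "step_arm", "payload": {
  "series": [
    [0,0,0.002,0,0,0],
    [0,0,0.002,0,0,0],
    [0,0,0.001,0,0,0],
    [0,0,0,0,0,0]
  ]
}}

```text
clock: 19.45
eef_pos: [0.6054, 0.1064, 0.0708]
eef_rot: [-2.493, -1.912, 0.0]
wrist_force: [0.3, -0.3, -5.6]
opening: 0.0253
```

>>> {"api": "step_arm", "payload": {
  "series": [
    [0,0,0.001,0,0,0],
    [0,0,0.0005,0,0,0],
    [0,0,0,0,0,0]
  ]
}}

```text
clock: 19.7
eef_pos: [0.6054, 0.1064, 0.0695]
eef_rot: [-2.493, -1.912, -0.0]
wrist_force: [0.3, -0.9, -5.8]
opening: 0.0252
```

>>> {"api": "step_arm", "payload": {
  "series": [
    [0,0,0.001,0,0,0],
    [0,0,0.001,0,0,0],
    [0,0,0,0,0,0]
  ]
}}

```text
clock: 19.95
eef_pos: [0.6054, 0.1064, 0.0673]
eef_rot: [-2.493, -1.912, 0.0]
wrist_force: [-0.3, -0.8, -6.5]
opening: 0.0256
```

>>> {"api": "step_arm", "payload": {
  "series": [
    [0,0,0.0005,0,0,0],
    [0,0,0.0005,0,0,0],
    [0,0,0,0,0,0]
  ]
}}

```text
clock: 20.2
eef_pos: [0.6055, 0.1064, 0.0671]
eef_rot: [2.493, 1.912, 0.0]
wrist_force: [-3.9, -0.9, 3.3]
opening: 0.0254
```

Seated on the cork (force reversed at TCP z 0.067, as predicted). Releasing and lifting clear.

>>> {"api": "step_arm", "payload": {
  "series": [
    [0,0,0,0,0,0],
    [0,0,0,0,0,0],
    [0,0,0,0,0,0],
    [0,0,0,0,0,0],
    [0,0,0,0,0,0]
  ],
  "fingers": 0.048
}}

```text
clock: 20.62
eef_pos: [0.6057, 0.1064, 0.0666]
eef_rot: [2.493, 1.912, 0.001]
wrist_force: [0.9, -0.2, -0.0]
opening: 0.0477
```

>>> {"api": "step_arm", "payload": {
  "series": [
    [0,0,-0.005,0,0,0],
    [0,0,-0.01,0,0,0],
    [0,0,-0.02,0,0,0],
    [0,0,-0.03,0,0,0],
    [0,0,-0.03,0,0,0]
  ]
}}

```text
clock: 21.03
eef_pos: [0.605, 0.1065, 0.1631]
eef_rot: [-2.492, -1.912, 0.001]
wrist_force: [0.0, 0.1, 0.8]
opening: 0.0477
```

>>> {"api": "step_arm", "payload": {
  "series": [
    [-0.03,0,-0.03,0,0,0],
    [-0.04,0,0,0,0,0],
    [-0.04,0,0,0,0,0],
    [0,0,0,0,0,0],
    [0,0,0,0,0,0]
  ]
}}

```text
clock: 21.45
eef_pos: [0.5769, -0.002, 0.1922]
eef_rot: [2.496, 1.906, 0.001]
wrist_force: [0.5, 0.6, 1.2]
opening: 0.0482
```

```bash
python3 - <<'E'
from m import *
st=status.sense();print(st['eef_pos'],st['wrist_force'])
I=[]
for n in('wrist','top','scene'):
    c=snap(n);I.append(c['color'][...,::-1]);P=(fcloud if n=='wrist' else cloud)(c);red,yel=masks(c);z=P[...,2];print(n);N=near(P,.606,.106,.11)
    fit(P,N&red&(z>.066)&(z<.076),'rim');m=near(P,.606,.106,.078)&yel&(z>.057)&(z<.070)
    fit(P,m,'base');fit(P,near(P,.606,.106,.03)&yel&(z>.077)&(z<.092),'lug')
    if m.sum()>20: p=P[m];print('plane',np.linalg.lstsq(np.c_[p[:,:2]-[.606,.106],np.ones(len(p))],p[:,2],rcond=None)[0])
    fit(P,near(P,.49,.337,.05)&yel&(z>.012)&(z<.026),'slug disc');fit(P,near(P,.463,-.348,.1)&yel&(z>.112)&(z<.128),'next base')
cv2.imwrite('pics/end.png',np.hstack([cv2.resize(I[0],(400,250)),cv2.resize(I[2],(400,250))]))
E
```

```text
[ 0.57689257 -0.00201515  0.19221366] [0.52346687 0.55461237 1.24282648]
wrist
rim 2092 [605.  106.5] [ 78.7 154.9] 75.2 z 0.0713
base 6776 [606.  105.1] [ 61.6 136.6] 74.9 z 0.0653
lug 1043 [605.1 105.2] [36.2 25.8] 76.0 z 0.0853
plane [-5.09130306e-04  6.47676730e-05  6.53140535e-02]
slug disc 0
next base 0
top
rim 71 [605.2 108.3] [ 78.3 153.3] 74.8 z 0.0695
base 867 [610.9 106.3] [ 62.3 146.6] 76.2 z 0.0636
lug 124 [606.2 108. ] [36.3 26.8] 75.3 z 0.0831
plane [-0.00080532  0.00107418  0.06354715]
slug disc 290 [491.  337.3] [59.6 59.9] 45.4 z 0.0185
next base 1039 [ 463.6 -347.3] [ 62.5 134.9] 84.5 z 0.1193
scene
rim 157 [607.4 104.2] [ 75.7 150.9] 75.0 z 0.0696
base 503 [605.1 105.5] [ 54.2 128.5] 75.2 z 0.0651
lug 71 [604.6 104.9] [29.1 25.7] 79.8 z 0.0853
plane [-0.00022696  0.00307625  0.06515364]
slug disc 145 [494.4 332.9] [59.2 54.7] 38.7 z 0.0199
next base 1313 [ 463.9 -349.9] [ 59.4 135. ] 84.4 z 0.121
```

View pics/end.png

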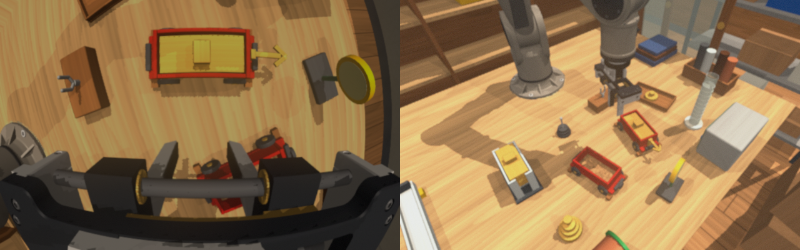

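The block sits level in the pointer well (left view 200,52), centred within its play. The slug is in the tray, the magazine has risen one step, and the bystanders are undisturbed. Handing in.

```bash
python3 -c "
from plant import manip;print(manip.sign_off())"
```

```text
the job is handed in; nothing more can be done
None
```

The top bronze block is home in the pointer trolley's well and the job is handed in, at about 21.7 s of the 72 s allowed; no verdict is reported.

- **Feeling the well:** The empty fingertips touched the leftover slug's disc in the middle of the pointer well, pressing up to 27 N.
- **Slug:** I lifted it by the stem and set it down in the tray. The last look shows it flat, near the tray's centre at about (0.491, 0.337).
- **Block:** I drew the top block by its lug and lowered it in small steps. The wrist force reversed at the height expected for contact with the cork, and then I released it.
- **Last checks:** The block's base top is level, about 6 mm below the rim in the wrist and top views and 4–5 mm below in the scene view. Its centre is within about 2 mm of the well's centre in the wrist view, and it is in line to within about 0.3°. The next block has risen to the mouth of the magazine. No bystander looked moved, though I checked this by eye only.
- **Disagreements:** The cameras differ by 2–4 mm on absolute positions. In the last look, the scene and top views put the base 3–6 mm from the rim centre; the top view's base outline came out too long, at 147 mm. I relied on the wrist view and on the block going in without resistance.

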